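# Set the drinks stand's loose foot and put the coffee tin back

### The job

The drinks stand on the break-room counter rocks because its adjustable foot hangs clear of the white pad below it: with the orange knob, screw the foot down until it just touches and bears lightly on the pad, without jacking the stand up or forcing it, and let go of the knob. Then put the red coffee tin back, standing on the stand's round cork inlay. Leave the other things and the stand itself where they are.

Things in the scene. Friction and masses are not known exactly. Their poses are not given: they have to be found in the camera images.
- stand: Drinks stand, 6 kg, loose on the counter: wooden deck 290 (x) x 410 (y) x 20 mm, deck top 85 mm above the counter, on three fixed feet and one adjustable screw foot at its +x +y corner. A navy drawer unit 240 x 150 mm and 95 mm high is bolted on the deck's -y side (centre at x -15, y -120 mm). Origin: on the counter below the deck's centre; z up, x and y along the deck's edges.
- knob_mid (a point): Middle of the orange round fluted hand knob: 40 mm diameter, 28 mm high, upright axis, 14 to 42 mm above the deck on an 18 mm neck, at x 125, y 185 mm in the stand's frame, 113 mm above the counter. Gripped from above at any yaw, it stays at this height. Clockwise from above lowers the foot below it, 3 mm per rad; it turns freely (0.02 N m), its soft hub winds up 0.7 rad per N m, and it stays set.
- foot_sleeve (a point): Fixed sleeve under the deck below the knob, 43 mm above the counter, from which the foot comes. At the start the foot hangs 2.4 to 7.5 mm above the pad (not measured): 0.8 to 2.5 rad of knob. Its rubber sole is springy and rubs on the pad as it turns: after touching, force on the pad grows about 20 N per rad and the knob's turning moment about 0.013 N m per N. 2 to 6 N is ideal.
- pad: White square anti-slip pad glued to the counter under the adjustable foot: 90 x 90 mm, 4 mm thick. Origin: centre of its underside.
- cork_spot (a point): Centre of the round cork inlay (90 mm diameter, flush) on the deck's top, at x 20, y 80 mm in the stand's frame; z is the deck's top, 85 mm above the counter.
- coffee_tin_mid (a point): Centre, half-way up, of the red coffee tin with white paper band and red lid: 56 mm diameter, 110 mm high, 0.3 to 0.55 kg, upright on the counter; z is its upright axis.
- tea_tin_mid (a point): Centre, half-way up, of the green tea tin (green lid), same shape as the red one (56 mm diameter, 110 mm high). To be left alone; the two tins' places may be swapped.
- sugar_mid (a point): Centre, half-way up, of the white sugar jar, 56 mm diameter, 85 mm high, standing loose on the deck. To be left alone.
- mug_blue: Blue mug, 80 mm wide and 90 mm high, on the counter; origin at its underside's centre. To be left alone.
- mug_white: White mug, 80 mm wide and 90 mm high, on the counter; origin at its underside's centre. To be left alone.
- soap: White soap bottle with blue cap, 60 mm wide and 170 mm high; origin at its underside's centre. To be left alone.
- plant_mid (a point): Middle of the yellow plant pot, 90 mm wide and 75 mm high with leaves to 140 mm. To be left alone.
Mind the look-alikes: they are no part of the job. What is meant by the pad is not green or turquoise, and is the larger of those in its own colour.

How it is judged:
By the outcome, as a careful person would: the job done as asked, in the order asked, and still so for the second after the job is handed in, with the robot touching nothing.
It also fails if it takes over 72 s, if anything falls off the work surface, if the arm or the gripper's body presses on something with over 40 N, if the wrist force passes 120 N, or if a joint passes its speed limit or range.

### The arm

A 7-joint arm with a two-finger parallel gripper is mounted at the origin on the work surface. World frame = base frame: x ahead of the robot, y to its left, z up, the work surface at z = 0. Lengths are in m, angles in rad, forces in N, time in s.
With the tool pointing down it reaches from about 0.35 to 0.9 m from the base axis. Payload 19.9 kg.
Tool frame: the origin (TCP) lies on the centre line of the jaws, within the pads' length; the fingertips stand 14 mm ahead of it and the grasp point (between the pads) lies 5 mm behind it (arm.nose_length is the distance from the TCP to the fingertips, in m); z points along the fingers, y is the line along which they close (so a half turn about z gives the same grasp; the last joint's range is limited). The gripper opens to 85 mm and grips with 20 to 120 N. Pads are 22 mm wide; open, the fingers measure 114 mm over their backs; the gripper's body (76 mm by 85 mm) begins 54 mm behind the grasp point. The pads swing forward as they close: fully open they stand 13 mm farther back than shut.
Start: joints at [1.282, 0.417, -0.01, 1.614, 0.005, 1.111, -0.053], TCP at [0.153, -0.606, 0.245] pointing down, gripper open.
Joint ranges: [-2.81, 2.81], [-0.39, 2.02], [-1.27, 1.25], [0.06, 2.57], [-1.19, 4.33], [0.19, 2], [-2.82, 2.82]. Speed limits (rad/s): [1.89, 1.89, 2.39, 2.39, 3.01, 3.01, 3.01].

### API

Orientations are given as [roll, pitch, yaw] about the fixed x, y, z axes, in that order (R = Rz(yaw) Ry(pitch) Rx(roll)).
In Python, from rig import get_state, read_camera, arm, spotter gives the robot as it stands. The module is installed in compiled form; this text tells all that it offers.
- The arm moves only by the shell command python3 -m creep 'ROWS' [FORCE]. ROWS is JSON, a list of rows, each an object of numbers: "dx", "dy", "dz": the shift along the tool's x, y, z in units of 25 mm (1.0 is 25 mm); "roll": the turn about the tool's z in rad; "grip": the finger opening in mm, from 0 to 85.4. A call has 1 to 20 rows; each row is the pose to reach, as a shift and turn from the pose commanded when the call began, along the tool's axes at that moment; what a row does not reach only later rows make up. A row lasts 1/10 s, in which the tool goes at most 50 mm and 8.59 degrees, less where a joint would pass 70% of its speed; a pose out of reach is approached as far as the arm can. A call with a gripper value outside its range is refused whole. The fingers move at their own pace and stop on an object; FORCE is the grip in N (left out, the last holds). Time passes only in rows, so rows that repeat a pose let the fingers close. It gives the time, the measured TCP pose, the force, the opening and the grip force at its end, in the units of the state.
- get_state(): the state, without advancing time (a new reading comes with each control period).
- read_camera(name): name is "scene" or "top"; returns a dict with "color" (480x640x3 uint8, blue, green, red), "fx", "fy", "cx", "cy" (pixels), "pose" (4x4, takes a point from camera to world coordinates). Camera axes: x right, y down, z forward; pixel columns grow to the right and rows downward; lengths in m; the calibration is good to about 2 mm. A picture is of the moment at which its call begins. There is no depth.
- arm.close_job(): hands the job in; it is judged then, once.
Trained networks look in a picture, given as the dict that the camera call returned (one of the last four; its "shot" number tells which), for a name from the list of things; names that differ only in an ending like _2 or _b are one class to them, and where a whole thing is asked for, a point or a joint stands for the part that bears it (a point fixed in the world has none). Each returns a list of dicts, best first, with "confidence" (0 to 1); they miss things now and then, are a little off and sometimes report something else, mostly with a low value. They report only what shows in the picture. A call takes as long as a camera call. They do not tell look-alikes from the thing itself.
- spotter.search_frame(picture, name): "location" ([column, row] in pixels, amid what is visible of it).
- spotter.cut_out(picture, name): "mask" (480x640 bool, what is visible of it) and "location" ([column, row] in pixels, amid what is visible of it).
The state is a dict: "time_s": time; "qpos": joint angles; "qd": joint speeds; "joint_efforts": joint torques, N m; "ee_pos": TCP position; "tcp_rot": TCP orientation; "force": force on the tool from outside, world axes, zero at the start; "moment": the same for the moment, N m; "gripper_width": finger opening in m; "grip_force": force on a finger pad.
Only numpy, scipy, OpenCV 4.12 (cv2) and the standard library are available. Lean on these libraries where they do the work, as an engineer would, in place of code of your own. Each camera call takes 0.05 s, during which the arm holds its last target. There are 200 camera calls.

## Working session

There is one attempt and no reset: what is moved stays moved. The work goes in short steps, Python scripts to look and compute and a shell command to move; the robot and the scene stay as the last step left them, time stands still between calls to the robot, and variables do not carry over. Pictures are saved under pics/ and viewed, at most 10 in all, crops included, and the job is handed in when it is done.

```bash
mkdir -p pics
cat > h.py <<'E'
import numpy as np, cv2
from rig import get_state, read_camera, arm, spotter
def ray(p,uv):
    P=np.array(p["pose"]); d=P[:3,:3]@np.array([(uv[0]-p["cx"])/p["fx"],(uv[1]-p["cy"])/p["fy"],1.]); return P[:3,3],d
def atz(p,uv,z):
    o,d=ray(p,uv); return o+d*(z-o[2])/d[2]
def proj(p,X):
    P=np.array(p["pose"]); c=P[:3,:3].T@(np.array(X)-P[:3,3]); return [p["fx"]*c[0]/c[2]+p["cx"],p["fy"]*c[1]/c[2]+p["cy"]]
def tri(rs):
    A=np.zeros((3,3));b=np.zeros(3)
    for o,d in rs:
        d=d/np.linalg.norm(d);M=np.eye(3)-np.outer(d,d);A+=M;b+=M@o
    return np.linalg.solve(A,b)
E
python3 - <<'E'
from h import *
s=get_state();print({k:np.round(s[k],3) for k in s})
P={n:read_camera(n) for n in("scene","top")}
for n,p in P.items():
    cv2.imwrite(f"pics/{n}0.png",p["color"]); print(n,np.round(p["pose"],3).tolist(),p["fx"],p["cx"],p["cy"])
zs=dict(stand=.085,knob_mid=.113,foot_sleeve=.043,pad=.004,cork_spot=.085,coffee_tin_mid=.055,tea_tin_mid=.055,sugar_mid=.1275,mug_blue=.045,mug_white=.045,soap=.085,plant_mid=.04)
for k,z in zs.items():
    for n,p in P.items():
        for r in spotter.search_frame(p,k)[:3]:
            print(k,n,round(r["confidence"],2),np.round(r["location"]),np.round(atz(p,r["location"],z),3))
E
```

```text
{'time_s': np.float64(0.0), 'qpos': array([ 1.281,  0.418, -0.01 ,  1.614,  0.005,  1.111, -0.053]), 'qd': array([-0.   ,  0.   , -0.001,  0.   ,  0.001, -0.001, -0.   ]), 'joint_efforts': array([ 0.0000e+00, -8.6446e+01,  6.7900e-01, -4.3492e+01,  1.9000e-02,
        7.0000e-03, -0.0000e+00]), 'ee_pos': array([ 0.153, -0.606,  0.245]), 'tcp_rot': array([-3.14 ,  0.   ,  0.248]), 'force': array([-0.113,  0.324,  0.241]), 'moment': array([-0.005,  0.02 ,  0.016]), 'grip_force': np.float64(0.0), 'gripper_width': np.float64(0.085)}
scene [[-0.506, 0.562, -0.655, 1.358], [0.863, 0.337, -0.378, 0.427], [0.008, -0.756, -0.655, 0.908], [0.0, 0.0, 0.0, 1.0]] 479.557553224756 322.531579661149 240.10167964780425
top [[-0.007, -0.991, 0.137, 0.385], [-1.0, 0.009, 0.011, -0.017], [-0.012, -0.137, -0.991, 1.532], [0.0, 0.0, 0.0, 1.0]] 494.0135039818515 308.6193786019763 243.55423371306944
stand scene 0.75 [305. 226.] [ 0.507 -0.119  0.085]
stand top 0.63 [347. 277.] [ 0.484 -0.112  0.085]
knob_mid scene 0.81 [302. 226.] [ 0.542 -0.106  0.113]
knob_mid scene 0.2 [454. 317.] [0.635 0.336 0.113]
kno
[... 804 characters left out ...]
03.] [0.413 0.334 0.055]
tea_tin_mid top 0.67 [294. 300.] [0.418 0.045 0.055]
sugar_mid scene 0.92 [373. 215.] [0.42  0.04  0.128]
sugar_mid top 0.74 [294. 302.] [0.412 0.04  0.127]
mug_blue scene 0.58 [396. 352.] [0.732 0.254 0.045]
mug_blue top 0.72 [225. 199.] [0.73  0.257 0.045]
mug_white scene 0.71 [564. 335.] [0.497 0.559 0.045]
mug_white top 0.93 [127. 272.] [0.508 0.549 0.045]
soap scene 0.75 [210. 173.] [ 0.438 -0.511  0.085]
soap top 0.91 [494. 306.] [ 0.397 -0.536  0.085]
soap top 0.44 [349. 272.] [ 0.5   -0.118  0.085]
plant_mid scene 0.55 [181. 203.] [ 0.563 -0.527  0.04 ]
plant_mid top 0.68 [486. 249.] [ 0.57  -0.539  0.04 ]
plant_mid top 0.27 [351. 272.] [ 0.504 -0.127  0.04 ]
```

View pics/scene0.png

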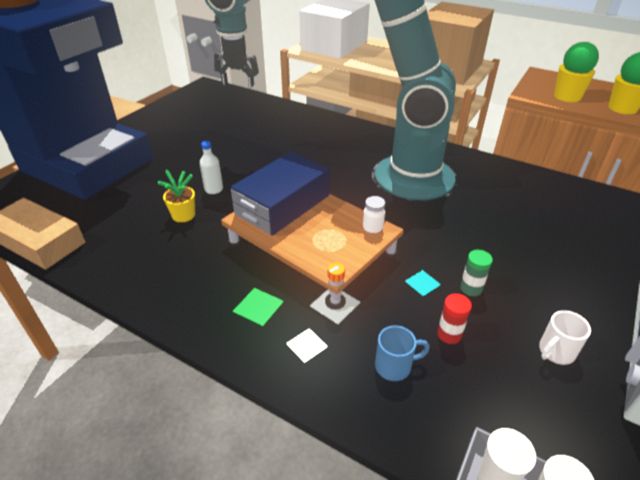

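View pics/top0.png

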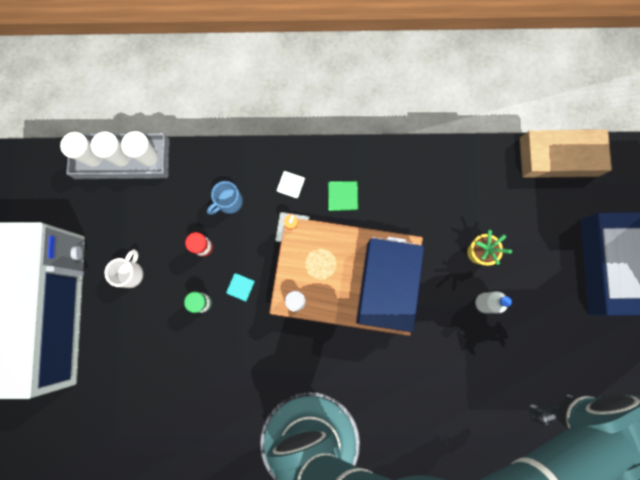

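The scene view shows the orange knob at (336,272) above the grey-white pad, the cork at (330,240), the red tin at (453,320) and the green tin at (476,272). In the top view the knob is at (290,222), the cork at (321,263) and the red lid at (197,243). The networks put the stand's points only roughly, so I'll fit those by colour.

Run:
```python
from h import *
from scipy.optimize import least_squares
P={n:read_camera(n) for n in("scene","top")}
def comps(m,amin=40):
    n,l,s,c=cv2.connectedComponentsWithStats(m.astype(np.uint8)); return [(s[i],np.round(c[i],1)) for i in range(1,n) if s[i,4]>amin]
for n,p in P.items():
    h=cv2.cvtColor(p["color"],cv2.COLOR_BGR2HSV); H,S,V=[h[...,i].astype(int) for i in range(3)]
    roi=np.zeros(H.shape,bool); roi[(slice(190,330),slice(210,440))]=1
    for nm,m in (("knob",roi&(H>8)&(H<24)&(S>200)&(V>180)),("red",((H<6)|(H>174))&(S>180)&(V>90)),("cork",roi&(H>8)&(H<28)&(S<135)&(S>50)&(V>170))):
        print(n,nm,[(s.tolist(),c.tolist()) for s,c in comps(m)])
# stand fit from deck corners in top
p=P["top"]
c=p["color"].astype(int); h=cv2.cvtColor(p["color"],cv2.COLOR_BGR2HSV)
big=[cv2.resize(P["top"]["color"][205:345,260:430],None,fx=4,fy=4,interpolation=cv2.INTER_CUBIC)]
cv2.imwrite("pics/topcrop.png",big[0])
cv2.imwrite("pics/scenecrop.png",cv2.resize(P["scene"]["color"][180:350,220:420],None,fx=3.5,fy=3.5,interpolation=cv2.INTER_CUBIC))
```

```text
scene knob [([328, 271, 16, 10, 88], [335.9, 276.0])]
scene red [([444, 294, 28, 30, 667], [456.7, 308.1]), ([439, 329, 22, 14, 152], [448.4, 337.2])]
scene cork [([362, 210, 23, 24, 64], [370.2, 225.7]), ([312, 229, 35, 24, 658], [329.0, 240.1])]
top knob []
top red []
top cork [([270, 214, 152, 108, 6880], [318.6, 264.8])]
```

View pics/topcrop.png

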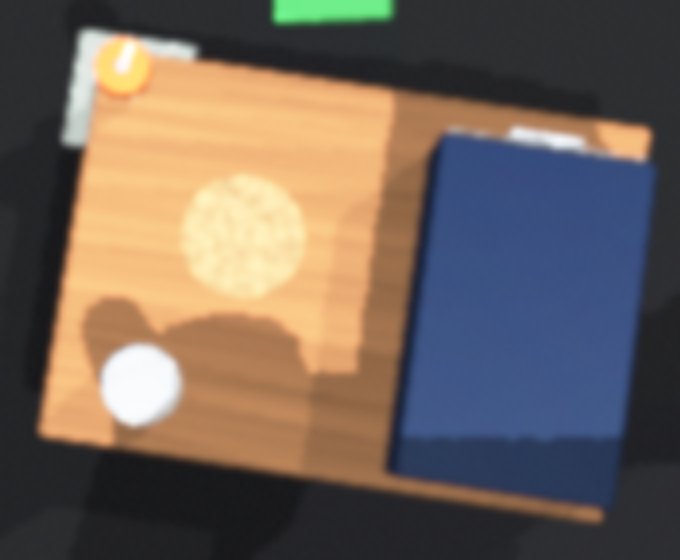

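View pics/scenecrop.png

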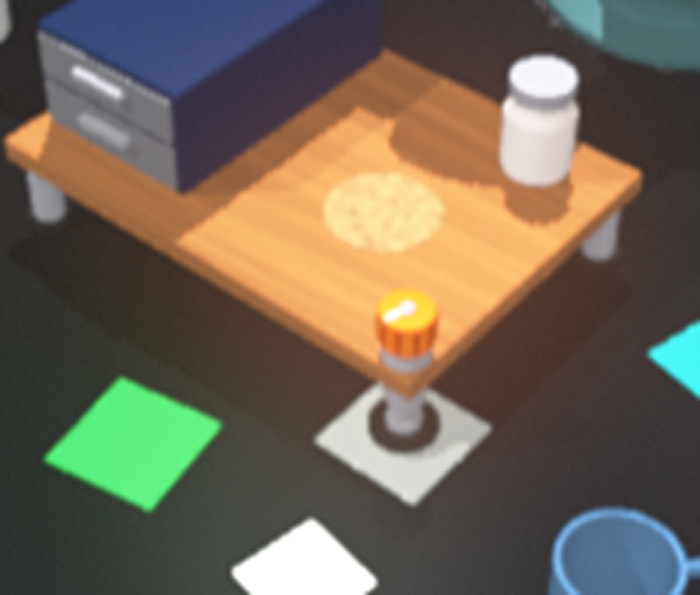

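Close up, the knob's top face is at (290.5,221.8) in the top view and (336.3,268.6) in the scene view, and the cork is at (320.8,264) and (329.4,240.3). Three deck corners are clear. Next I'll fit positions.

Run:
```python
from h import *
from scipy.optimize import least_squares
T=read_camera("top");S=read_camera("scene")
kn=[(T,(290.5,221.8)),(S,(336.3,268.6))]
print("knobtop tri",tri([ray(p,u) for p,u in kn]),[atz(p,u,.127).round(4) for p,u in kn])
ck=[(T,(320.8,264)),(S,(329.4,240.3))]
print("cork",[atz(p,u,.085).round(4) for p,u in ck])
# local points
L=[((.125,.185,.127),T,(290.5,221.8),1),((.125,.185,.127),S,(336.3,268.6),1),((.02,.08,.085),T,(320.8,264),1),((.02,.08,.085),S,(329.4,240.3),1),
((.145,-.205,.085),T,(423,237),.7),((-.145,-.205,.085),T,(410.75,335),.7),((-.145,.205,.085),T,(270,313.8),.7)]
def w(x,l): c,s=np.cos(x[2]),np.sin(x[2]); return [x[0]+c*l[0]-s*l[1],x[1]+s*l[0]+c*l[1],l[2]]
f=lambda x:np.concatenate([k*(np.array(proj(p,w(x,l)))-u) for l,p,u,k in L])
r=least_squares(f,[.5,-.1,-.1]);print("stand",r.x,np.round(r.fun,1))
for l in ((.125,.185,.113),(.02,.08,.085),(-.015,-.12,.18)):print(np.round(w(r.x,l),4))
print("sugar",atz(T,(295.25,301.25),.17))
for k,hh in (("coffee_tin_mid",.11),("tea_tin_mid",.11)):
  for p in (T,S):
    m=spotter.cut_out(p,k)[0]["mask"]; ys,xs=np.where(m); print(k,xs.min(),xs.max(),ys.min(),ys.max(),np.round(atz(p,(xs.mean(),ys.mean()),.055),3))
    # silhouette fit of a cylinder
    z=np.zeros_like(m,np.uint8)
    a=np.linspace(0,2*np.pi,40)
    def sil(x):
        pts=np.array([proj(p,[x[0]+.028*np.cos(t),x[1]+.028*np.sin(t),q]) for t in a for q in (0,.11)],np.float32)
        i=cv2.fillConvexPoly(np.zeros(m.shape,np.uint8),cv2.convexHull((pts*16).astype(np.int32)),1,shift=4); return i>0
    x0=atz(p,(xs.mean(),ys.mean()),.055)[:2]
    best=max(((sil(x0+[i*.002,j*.002])&m).sum()/(sil(x0+[i*.002,j*.002])|m).sum(),*(x0+[i*.002,j*.002])) for i in range(-7,8) for j in range(-7,8))
    print(np.round(best,3))
```

```text
knobtop tri [0.64314955 0.05140223 0.12199069] [array([0.6426, 0.0503, 0.127 ]), array([0.6473, 0.0546, 0.127 ])]
cork [array([ 0.5235, -0.0365,  0.085 ]), array([ 0.5258, -0.0325,  0.085 ])]
stand [ 0.49158587 -0.11144294 -0.15638869] [-0.5 -0.4 -0.3 -1.3 -0.3 -0.1 -0.6 -0.8 -0.7 -0.4 -0.4 -0.  -0.3 -0.2]
[0.6439 0.0518 0.113 ]
[ 0.5238 -0.0355  0.085 ]
[ 0.4581 -0.2276  0.18  ]
sugar [0.41345762 0.03568912 0.17      ]
coffee_tin_mid 185 212 232 255 [0.59  0.332 0.055]
[0.953 0.588 0.33 ]
coffee_tin_mid 438 470 295 344 [0.588 0.331 0.055]
[0.918 0.592 0.331]
tea_tin_mid 184 211 292 311 [0.416 0.332 0.055]
[0.975 0.416 0.33 ]
tea_tin_mid 460 491 250 296 [0.414 0.33  0.055]
[0.962 0.416 0.33 ]
```

```bash
python3 -m creep '[{"dz":-1.2,"dx":2,"dy":-1.6,"grip":85},{"dz":-1.2,"dx":4,"dy":-3.2,"grip":85},{"dz":-1.2,"dx":6,"dy":-4.8},{"dz":-1.2,"dx":8,"dy":-6.4},{"dz":-1.2,"dx":9.5,"dy":-7.7},{"dz":-1.2,"dx":11,"dy":-8.9},{"dz":-1.2,"dx":12.5,"dy":-10.1},{"dz":-1.2,"dx":14,"dy":-11.4},{"dz":-1.2,"dx":15.5,"dy":-12.6},{"dz":-1.2,"dx":17,"dy":-13.8},{"dz":-1.2,"dx":18.5,"dy":-15},{"dz":-1.2,"dx":20,"dy":-16.2},{"dz":-1.2,"dx":21.5,"dy":-17.5},{"dz":-1.2,"dx":23,"dy":-18.7},{"dz":-1.2,"dx":24.2,"dy":-19.7},{"dz":-1.2,"dx":25,"dy":-20.3},{"dz":-1.2,"dx":25.5,"dy":-20.69},{"dz":-1.2,"dx":25.5,"dy":-20.69},{"dz":-1.2,"dx":25.5,"dy":-20.69},{"dz":-1.2,"dx":25.5,"dy":-20.69}]'
python3 -c "
from h import *
s=get_state();print({k:np.round(s[k],4) for k in s})"
```

```text
{'time_s': np.float64(1.7), 'qpos': array([ 1.2815,  0.4174, -0.0103,  1.6136,  0.0047,  1.1107, -0.053 ]), 'qd': array([-0.0002, -0.0002, -0.0009, -0.0009,  0.0002, -0.0003,  0.0004]), 'joint_efforts': array([ 1.10000e-03, -8.64189e+01,  6.78800e-01, -4.35200e+01,
        1.92000e-02,  2.00000e-03, -0.00000e+00]), 'ee_pos': array([ 0.1533, -0.6059,  0.2453]), 'tcp_rot': array([-3.1415e+00,  1.0000e-04,  2.4780e-01]), 'force': array([-0.2061,  0.2066,  0.7507]), 'moment': array([-0.0361, -0.0077, -0.0285]), 'grip_force': np.float64(0.0), 'gripper_width': np.float64(0.0857)}$[0]: bad value
```

```bash
python3 -m creep '[{"dz":-1.2,"dx":2.0,"dy":-1.6},{"dz":-1.2,"dx":4.0,"dy":-3.2}]'; python3 -m creep '[{"dx":0.0,"dy":0.0,"dz":-0.5,"roll":0.0,"grip":85.0}]'
```

```text
time_s: 1.8
ee_pos: [0.1531, -0.6052, 0.2568]
tcp_rot: [-3.139, 0.0, 0.248]
force: [-0.5, -0.1, -0.4]
gripper_width: 0.0848
grip_force: 0.0$[0]: bad value
```

```bash
python3 -m creep '[{"dx":2,"dy":-1.6,"dz":-0.7,"roll":0,"grip":85},{"dx":4,"dy":-3.2,"dz":-0.7,"roll":0,"grip":85},{"dx":5.5,"dy":-4.4,"dz":-0.7,"roll":0,"grip":85},{"dx":7,"dy":-5.7,"dz":-0.7,"roll":0,"grip":85},{"dx":8.5,"dy":-6.9,"dz":-0.7,"roll":0,"grip":85},{"dx":10,"dy":-8.1,"dz":-0.7,"roll":0,"grip":85},{"dx":11.5,"dy":-9.3,"dz":-0.7,"roll":0,"grip":85},{"dx":13,"dy":-10.5,"dz":-0.7,"roll":0,"grip":85},{"dx":14.5,"dy":-11.8,"dz":-0.7,"roll":0,"grip":85},{"dx":16,"dy":-13,"dz":-0.7,"roll":0,"grip":80},{"dx":17.5,"dy":-14.2,"dz":-0.7,"roll":0,"grip":75},{"dx":19,"dy":-15.4,"dz":-0.7,"roll":0,"grip":70},{"dx":20.5,"dy":-16.6,"dz":-0.7,"roll":0,"grip":65},{"dx":22,"dy":-17.8,"dz":-0.7,"roll":0,"grip":60},{"dx":23.5,"dy":-19,"dz":-0.7,"roll":0,"grip":60},{"dx":24.7,"dy":-20,"dz":-0.7,"roll":0,"grip":60},{"dx":25.5,"dy":-20.69,"dz":-0.7,"roll":0,"grip":60},{"dx":25.5,"dy":-20.69,"dz":-0.7,"roll":0,"grip":60},{"dx":25.5,"dy":-20.69,"dz":-0.7,"roll":0,"grip":60},{"dx":25.5,"dy":-20.69,"dz":-0.7,"roll":0,"grip":60}]' 20
python3 -c "
from h import *
s=get_state();print({k:np.round(s[k],4) for k in ('qpos','ee_pos','tcp_rot','moment','force')})"
```

```text
time_s: 3.8
ee_pos: [0.6443, 0.0508, 0.2758]
tcp_rot: [3.141, -0.0, 0.247]
force: [-0.3, -0.1, -0.8]
gripper_width: 0.0601
grip_force: 0.0
{'qpos': array([ 0.198 ,  0.4675, -0.4544,  1.5096,  0.2134,  1.2135, -1.613 ]), 'ee_pos': array([0.6443, 0.0508, 0.2758]), 'tcp_rot': array([ 3.1409e+00, -2.0000e-04,  2.4660e-01]), 'moment': array([-0.0345, -0.0026, -0.0217]), 'force': array([-0.3215, -0.1476, -0.8212])}
```

```bash
python3 -m creep '[{"dx":0,"dy":0,"dz":0.2,"roll":-0.14,"grip":60},{"dx":0,"dy":0,"dz":0.4,"roll":-0.29,"grip":60},{"dx":0,"dy":0,"dz":0.6,"roll":-0.44,"grip":60},{"dx":0,"dy":0,"dz":0.8,"roll":-0.59,"grip":60},{"dx":0,"dy":0,"dz":1,"roll":-0.74,"grip":60},{"dx":0,"dy":0,"dz":1.3,"roll":-0.89,"grip":60},{"dx":0,"dy":0,"dz":1.6,"roll":-1.04,"grip":60},{"dx":0,"dy":0,"dz":1.9,"roll":-1.19,"grip":60},{"dx":0,"dy":0,"dz":2.2,"roll":-1.34,"grip":60},{"dx":0,"dy":0,"dz":2.5,"roll":-1.49,"grip":60},{"dx":0,"dy":0,"dz":2.8,"roll":-1.64,"grip":60},{"dx":0,"dy":0,"dz":3.1,"roll":-1.79,"grip":60},{"dx":0,"dy":0,"dz":3.4,"roll":-1.94,"grip":60},{"dx":0,"dy":0,"dz":3.7,"roll":-2.09,"grip":60},{"dx":0,"dy":0,"dz":4,"roll":-2.24,"grip":60},{"dx":0,"dy":0,"dz":4.2,"roll":-2.39,"grip":60},{"dx":0,"dy":0,"dz":4.4,"roll":-2.54,"grip":60},{"dx":0,"dy":0,"dz":4.4,"roll":-2.69,"grip":60},{"dx":0,"dy":0,"dz":4.4,"roll":-2.8,"grip":60},{"dx":0,"dy":0,"dz":4.4,"roll":-2.8,"grip":60}]' 20
python3 - <<'E'
from h import *
s=get_state();print({k:np.round(s[k],4) for k in ('qpos','ee_pos','tcp_rot','moment','force')})
S=read_camera("scene");T=read_camera("top")
u,v=np.array(proj(S,s["ee_pos"])).astype(int);print(proj(S,s["ee_pos"]),proj(T,s["ee_pos"]))
cv2.imwrite("pics/near.png",cv2.resize(S["color"][v-70:v+70,u-80:u+80],None,fx=5,fy=4.2,interpolation=cv2.INTER_CUBIC) if 0 else cv2.resize(S["color"][200:320,260:420],None,fx=5,fy=5,interpolation=cv2.INTER_CUBIC))
E
```

```text
time_s: 5.8
ee_pos: [0.6444, 0.0504, 0.1654]
tcp_rot: [-3.141, -0.0, 3.048]
force: [0.1, 0.6, 0.6]
gripper_width: 0.0599
grip_force: 0.0
{'qpos': array([ 0.5297,  0.7523, -0.9903,  1.6032,  0.673 ,  1.1616,  0.8607]), 'ee_pos': array([0.6444, 0.0504, 0.1654]), 'tcp_rot': array([-3.141, -0.   ,  3.048]), 'moment': array([-0.0522, -0.0184,  0.0009]), 'force': array([0.0986, 0.5857, 0.5927])}
[np.float64(335.76489376831347), np.float64(255.101366760488)] [np.float64(289.8194705953871), np.float64(218.72885654666976)]
```

View pics/near.png

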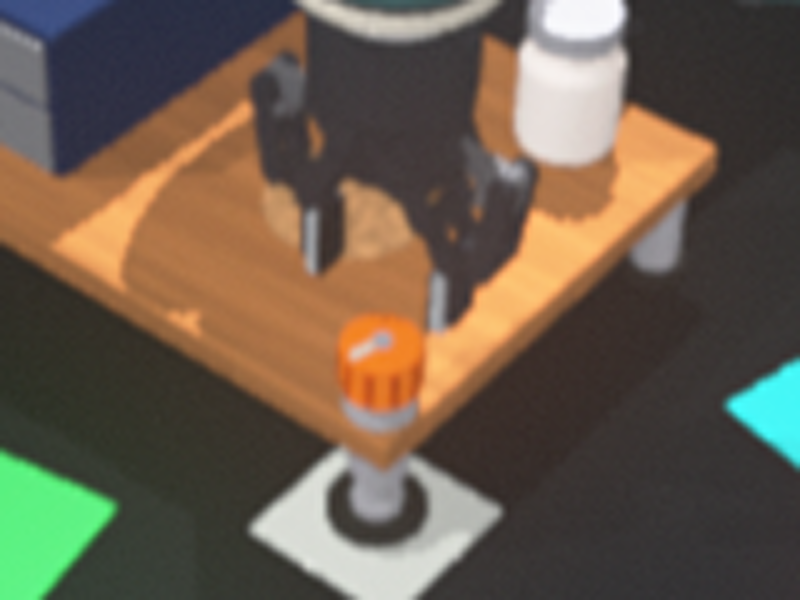

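The near view shows the jaws centred over the knob to about 1 mm: the tips' midpoint is at column 335.6 and the knob at 336.2. I'll go down and close lightly.

```bash
python3 -m creep '[{"dx":0,"dy":0.05,"dz":0.5,"roll":0,"grip":60},{"dx":0,"dy":0.05,"dz":1.1,"roll":0,"grip":60},{"dx":0,"dy":0.05,"dz":1.7,"roll":0,"grip":60},{"dx":0,"dy":0.05,"dz":2.1,"roll":0,"grip":60},{"dx":0,"dy":0.05,"dz":2.3,"roll":0,"grip":60},{"dx":0,"dy":0.05,"dz":2.3,"roll":0,"grip":60},{"dx":0,"dy":0.05,"dz":2.3,"roll":0,"grip":50},{"dx":0,"dy":0.05,"dz":2.3,"roll":0,"grip":45},{"dx":0,"dy":0.05,"dz":2.3,"roll":0,"grip":42},{"dx":0,"dy":0.05,"dz":2.3,"roll":0,"grip":41}]' 20
cat > st.py <<'E'
from h import *
# average readings while the arm holds (camera calls advance 0.05 s)
F=[];M=[]
for i in range(4):
    s=get_state();F.append(s["force"]);M.append(s["moment"])
    if i<3: read_camera("top")
print(np.round(s["time_s"],2),"F",np.mean(F,0).round(2),"M",np.mean(M,0).round(4),"sd",np.std(M,0).round(4),"pos",np.round(s["ee_pos"],4),np.round(s["tcp_rot"][2],4),"w",round(float(s["gripper_width"]),4),s["grip_force"],"q",np.round(s["qpos"],2))
E
python3 st.py
```

```text
time_s: 6.9
ee_pos: [0.645, 0.0514, 0.1084]
tcp_rot: [-3.139, 0.001, 3.046]
force: [-1.7, -7.6, 6.4]
gripper_width: 0.0412
grip_force: 4.3
7.05 F [-1.85 -8.64  6.01] M [-1.8887  0.3356 -0.0434] sd [0.0466 0.0261 0.0112] pos [0.645  0.0514 0.1084] 3.0462 w 0.041 4.443662166595459 q [ 0.5   0.81 -0.94  1.64  0.73  1.08  0.82]
```

```bash
python3 -m creep '[{"dx":0,"dy":0,"dz":0,"roll":0,"grip":46},{"dx":0,"dy":-0.05,"dz":0,"roll":0,"grip":46},{"dx":0,"dy":-0.05,"dz":0,"roll":0,"grip":46},{"dx":0,"dy":-0.05,"dz":0,"roll":0,"grip":46}]' 20
python3 st.py
python3 -m creep '[{"dx":0,"dy":0,"dz":0,"roll":0,"grip":42},{"dx":0,"dy":0,"dz":0,"roll":0,"grip":41},{"dx":0,"dy":0,"dz":0,"roll":0,"grip":40},{"dx":0,"dy":0,"dz":0,"roll":0,"grip":39},{"dx":0,"dy":0,"dz":0,"roll":0,"grip":39}]' 20
python3 st.py
```

```text
time_s: 7.45
ee_pos: [0.6444, 0.0521, 0.1078]
tcp_rot: [3.141, -0.0, 3.048]
force: [0.1, -0.1, -0.3]
gripper_width: 0.046
grip_force: 0.0
7.6 F [-0.29 -0.18 -0.27] M [-0.0133 -0.0112  0.0294] sd [0.0392 0.0274 0.0192] pos [0.6444 0.052  0.1078] 3.0479 w 0.0461 0.0 q [ 0.5   0.81 -0.94  1.64  0.73  1.08  0.82]
time_s: 8.1
ee_pos: [0.6446, 0.0508, 0.108]
tcp_rot: [-3.14, 0.0, 3.047]
force: [-1.7, -7.8, 6.9]
gripper_width: 0.0396
grip_force: 19.4
8.25 F [-2.17 -7.46  6.13] M [-1.5955  0.4389 -0.0393] sd [0.0111 0.0192 0.04  ] pos [0.6446 0.0508 0.108 ] 3.0468 w 0.0397 19.423061907291412 q [ 0.5   0.81 -0.94  1.64  0.73  1.08  0.82]
```

```bash
python3 -m creep '[{"dx":0.01,"dy":-0.05,"dz":-0.01,"roll":0,"grip":38},{"dx":0.01,"dy":-0.05,"dz":-0.01,"roll":0,"grip":38},{"dx":0.01,"dy":-0.05,"dz":-0.01,"roll":0,"grip":38}]' 20
python3 st.py
```

```text
time_s: 8.55
ee_pos: [0.6444, 0.0506, 0.1081]
tcp_rot: [3.141, 0.001, 3.048]
force: [4.9, -1.8, -1.8]
gripper_width: 0.0394
grip_force: 21.0
8.7 F [ 5.11 -1.38 -1.33] M [-0.3916 -1.0709 -0.0145] sd [0.0218 0.0238 0.0081] pos [0.6444 0.0507 0.1081] 3.0477 w 0.0395 21.01786583662033 q [ 0.5   0.81 -0.94  1.64  0.73  1.08  0.82]
```

```bash
python3 -m creep '[{"dx":-0.007,"dy":-0.007,"dz":-0.002,"roll":0,"grip":38},{"dx":-0.007,"dy":-0.007,"dz":-0.002,"roll":0.1,"grip":38},{"dx":-0.007,"dy":-0.007,"dz":-0.002,"roll":0.2,"grip":38},{"dx":-0.007,"dy":-0.007,"dz":-0.002,"roll":0.3,"grip":38},{"dx":-0.007,"dy":-0.007,"dz":-0.002,"roll":0.4,"grip":38},{"dx":-0.007,"dy":-0.007,"dz":-0.002,"roll":0.4,"grip":38}]' 20
python3 st.py
python3 -m creep '[{"dx":0,"dy":0,"dz":0,"roll":0.1,"grip":38},{"dx":0,"dy":0,"dz":0,"roll":0.2,"grip":38},{"dx":0,"dy":0,"dz":0,"roll":0.2,"grip":38}]' 20
python3 st.py
```

```text
time_s: 9.3
ee_pos: [0.6446, 0.0511, 0.1082]
tcp_rot: [3.141, 0.0, 2.644]
force: [6.3, 1.2, -5.1]
gripper_width: 0.0392
grip_force: 21.2
9.45 F [ 6.96  1.44 -4.02] M [ 0.2854 -1.3752  0.0068] sd [0.0103 0.0449 0.0275] pos [0.6445 0.0511 0.1081] 2.6482 w 0.0394 21.263534724712372 q [ 0.46  0.78 -0.86  1.64  0.66  1.04  0.47]
time_s: 9.75
ee_pos: [0.6447, 0.0513, 0.1082]
tcp_rot: [3.14, 0.0, 2.444]
force: [7.8, 2.9, -5.1]
gripper_width: 0.0393
grip_force: 21.3
9.9 F [ 7.96  2.36 -4.28] M [ 0.4377 -1.6038  0.0128] sd [0.0256 0.0221 0.0232] pos [0.6447 0.0512 0.1081] 2.4483 w 0.0396 21.34360134601593 q [ 0.43  0.76 -0.82  1.64  0.63  1.02  0.29]
```

```bash
sed -i 's/range(4)/range(8)/; s/i<3/i<7/' st.py
python3 -m creep '[{"dx":-0.009,"dy":0.008,"dz":0.005,"roll":0.1,"grip":38},{"dx":-0.009,"dy":0.008,"dz":0.005,"roll":0.2,"grip":38},{"dx":-0.009,"dy":0.008,"dz":0.005,"roll":0.2,"grip":38}]' 20
python3 st.py
python3 -m creep '[{"dx":0,"dy":0,"dz":0,"roll":0.1,"grip":38},{"dx":0,"dy":0,"dz":0,"roll":0.15,"grip":38},{"dx":0,"dy":0,"dz":0,"roll":0.15,"grip":38}]' 20
python3 st.py
```

```text
time_s: 10.2
ee_pos: [0.6449, 0.0514, 0.1081]
tcp_rot: [3.14, -0.0, 2.245]
force: [6.6, 2.8, -2.5]
gripper_width: 0.0393
grip_force: 21.5
10.55 F [ 6.08  2.48 -2.12] M [ 0.4971 -1.276   0.002 ] sd [0.0383 0.0368 0.0219] pos [0.6449 0.0514 0.1081] 2.2484 w 0.0391 21.51416927576065 q [ 0.41  0.74 -0.78  1.64  0.59  1.01  0.11]
time_s: 10.85
ee_pos: [0.645, 0.0515, 0.1081]
tcp_rot: [3.14, -0.0, 2.097]
force: [7.3, 2.8, -2.5]
gripper_width: 0.0393
grip_force: 21.5
11.2 F [ 7.37  2.55 -2.86] M [ 0.5785 -1.5384  0.0186] sd [0.0189 0.0387 0.0293] pos [0.645  0.0515 0.1081] 2.0985 w 0.0394 21.54537856578827 q [ 0.39  0.73 -0.75  1.64  0.57  1.   -0.02]
```

```bash
python3 -m creep '[{"dx":0,"dy":0.02,"dz":0.003,"roll":0.1,"grip":38},{"dx":0,"dy":0.035,"dz":0.003,"roll":0.15,"grip":38},{"dx":0,"dy":0.035,"dz":0.003,"roll":0.15,"grip":38}]' 20
python3 st.py
python3 -m creep '[{"dx":0,"dy":0,"dz":0,"roll":0.1,"grip":38},{"dx":0,"dy":0,"dz":0,"roll":0.15,"grip":38},{"dx":0,"dy":0,"dz":0,"roll":0.15,"grip":38}]' 20
python3 st.py
```

```text
time_s: 11.5
ee_pos: [0.6453, 0.0516, 0.108]
tcp_rot: [3.141, -0.0, 1.948]
force: [2.2, 2.0, 1.0]
gripper_width: 0.0396
grip_force: 21.9
11.85 F [1.88 3.02 2.32] M [ 0.6593 -0.3599  0.0019] sd [0.2607 0.0445 0.0251] pos [0.6453 0.0515 0.108 ] 1.9488 w 0.0394 21.955130696296692 q [ 0.37  0.72 -0.72  1.64  0.54  0.99 -0.15]
time_s: 12.15
ee_pos: [0.6455, 0.0516, 0.1081]
tcp_rot: [3.141, -0.001, 1.797]
force: [2.6, 6.0, 2.5]
gripper_width: 0.0392
grip_force: 22.0
12.5 F [2.74 5.25 1.98] M [ 1.0977 -0.6026  0.0221] sd [0.0435 0.0371 0.0136] pos [0.6454 0.0516 0.108 ] 1.7986 w 0.0399 21.962984204292297 q [ 0.35  0.71 -0.68  1.64  0.52  0.98 -0.28]
```

```bash
python3 -m creep '[{"dx":0.01,"dy":0.005,"dz":-0.003,"roll":0.1,"grip":38},{"dx":0.01,"dy":0.005,"dz":-0.003,"roll":0.15,"grip":38},{"dx":0.01,"dy":0.005,"dz":-0.003,"roll":0.15,"grip":38}]' 20
python3 st.py
python3 -m creep '[{"dx":0,"dy":0,"dz":0,"roll":0.08,"grip":38},{"dx":0,"dy":0,"dz":0,"roll":0.12,"grip":38},{"dx":0,"dy":0,"dz":0,"roll":0.12,"grip":38}]' 20
python3 st.py
```

```text
time_s: 12.8
ee_pos: [0.6456, 0.0517, 0.1081]
tcp_rot: [3.141, -0.001, 1.647]
force: [3.3, 3.6, 0.7]
gripper_width: 0.0395
grip_force: 21.9
13.15 F [4.06 4.41 0.9 ] M [ 0.9077 -0.8199  0.0113] sd [0.0351 0.0444 0.0231] pos [0.6456 0.0516 0.1081] 1.6484 w 0.0397 21.870531141757965 q [ 0.33  0.7  -0.65  1.64  0.49  0.97 -0.41]
time_s: 13.45
ee_pos: [0.6457, 0.0516, 0.1081]
tcp_rot: [3.141, -0.001, 1.527]
force: [5.7, 4.4, -0.4]
gripper_width: 0.0395
grip_force: 21.8
13.8 F [5.12 4.76 0.27] M [ 0.9538 -1.0581  0.0317] sd [0.0305 0.0248 0.0317] pos [0.6457 0.0517 0.1081] 1.5285 w 0.0393 21.844539642333984 q [ 0.31  0.69 -0.62  1.64  0.47  0.96 -0.52]
```

```bash
python3 -m creep '[{"dx":0,"dy":0,"dz":0,"roll":0.05,"grip":38},{"dx":0,"dy":0,"dz":0,"roll":0.1,"grip":38},{"dx":0,"dy":0,"dz":0,"roll":0.1,"grip":38}]' 20
python3 st.py
python3 -m creep '[{"dx":0,"dy":0.01,"dz":0,"roll":0.05,"grip":38},{"dx":0,"dy":0.02,"dz":0,"roll":0.1,"grip":38},{"dx":0,"dy":0.02,"dz":0,"roll":0.1,"grip":38}]' 20
python3 st.py
```

```text
time_s: 14.1
ee_pos: [0.6458, 0.0516, 0.1081]
tcp_rot: [3.141, -0.001, 1.427]
force: [5.6, 4.4, -1.1]
gripper_width: 0.0397
grip_force: 21.8
14.45 F [5.49 4.75 0.15] M [ 0.9303 -1.2482  0.034 ] sd [0.0285 0.0109 0.0317] pos [0.6458 0.0516 0.1081] 1.4285 w 0.0396 21.79075688123703 q [ 0.29  0.68 -0.6   1.64  0.45  0.96 -0.61]
time_s: 14.75
ee_pos: [0.646, 0.0516, 0.1081]
tcp_rot: [3.141, -0.001, 1.327]
force: [3.3, 5.3, 1.1]
gripper_width: 0.0394
grip_force: 21.8
15.1 F [3.04 4.89 1.43] M [ 0.9644 -0.6638  0.0036] sd [0.0392 0.0323 0.0256] pos [0.646  0.0516 0.108 ] 1.3291 w 0.0396 21.81895673274994 q [ 0.28  0.68 -0.58  1.64  0.43  0.95 -0.69]
```

```bash
python3 -m creep '[{"dx":0,"dy":0,"dz":0,"roll":0.05,"grip":38},{"dx":0,"dy":0,"dz":0,"roll":0.12,"grip":38},{"dx":0,"dy":0,"dz":0,"roll":0.12,"grip":38}]' 20
python3 st.py
python3 -m creep '[{"dx":0,"dy":0,"dz":0,"roll":0.05,"grip":38},{"dx":0,"dy":0,"dz":0,"roll":0.1,"grip":38},{"dx":0,"dy":0,"dz":0,"roll":0.1,"grip":38}]' 20
python3 st.py
```

```text
time_s: 15.4
ee_pos: [0.6461, 0.0516, 0.1081]
tcp_rot: [3.141, -0.001, 1.206]
force: [5.3, 5.0, 0.7]
gripper_width: 0.0391
grip_force: 21.8
15.75 F [4.49 4.5  1.1 ] M [ 0.9328 -0.8569 -0.0021] sd [0.0374 0.0419 0.0191] pos [0.6461 0.0516 0.1081] 1.2091 w 0.0391 21.811203360557556 q [ 0.26  0.67 -0.55  1.64  0.41  0.95 -0.8 ]
time_s: 16.05
ee_pos: [0.6462, 0.0515, 0.1081]
tcp_rot: [3.141, -0.001, 1.107]
force: [5.8, 4.8, -0.1]
gripper_width: 0.0392
grip_force: 21.8
16.4 F [4.85 4.54 0.54] M [ 0.9184 -1.0457  0.0029] sd [0.0351 0.029  0.023 ] pos [0.6462 0.0515 0.108 ] 1.109 w 0.0394 21.819701492786407 q [ 0.25  0.67 -0.53  1.64  0.4   0.94 -0.89]
```

```bash
python3 -m creep '[{"dx":0,"dy":0,"dz":0,"roll":0.05,"grip":38},{"dx":0,"dy":0,"dz":0,"roll":0.1,"grip":38},{"dx":0,"dy":0,"dz":0,"roll":0.1,"grip":38}]' 20
python3 st.py
python3 -m creep '[{"dx":0,"dy":0,"dz":0,"roll":0.05,"grip":38},{"dx":0,"dy":0,"dz":0,"roll":0.1,"grip":38},{"dx":0,"dy":0,"dz":0,"roll":0.1,"grip":38}]' 20
python3 st.py
```

```text
time_s: 16.7
ee_pos: [0.6463, 0.0514, 0.1081]
tcp_rot: [3.141, -0.001, 1.007]
force: [5.1, 4.1, -1.3]
gripper_width: 0.0394
grip_force: 21.8
17.05 F [5.59 4.1  0.11] M [ 0.8722 -1.191  -0.0137] sd [0.026  0.0388 0.0307] pos [0.6463 0.0515 0.1081] 1.0091 w 0.0392 21.792827546596527 q [ 0.23  0.66 -0.51  1.64  0.38  0.93 -0.97]
time_s: 17.35
ee_pos: [0.6464, 0.0515, 0.1081]
tcp_rot: [3.141, -0.001, 0.907]
force: [5.8, 4.7, -0.4]
gripper_width: 0.0396
grip_force: 21.8
17.7 F [ 6.32  4.06 -0.23] M [ 0.8255 -1.3393  0.0026] sd [0.0291 0.0206 0.0274] pos [0.6464 0.0514 0.1081] 0.9089 w 0.0394 21.758975386619568 q [ 0.22  0.66 -0.48  1.64  0.36  0.93 -1.06]
```

```bash
python3 -m creep '[{"dx":0.01,"dy":0.01,"dz":0,"roll":0.05,"grip":38},{"dx":0.015,"dy":0.01,"dz":0,"roll":0.1,"grip":38},{"dx":0.015,"dy":0.01,"dz":0,"roll":0.1,"grip":38}]' 20
python3 st.py
python3 -m creep '[{"dx":0,"dy":0,"dz":0,"roll":0.05,"grip":38},{"dx":0,"dy":0,"dz":0,"roll":0.1,"grip":38},{"dx":0,"dy":0,"dz":0,"roll":0.1,"grip":38}]' 20
python3 st.py
```

```text
time_s: 18.0
ee_pos: [0.6465, 0.0513, 0.1081]
tcp_rot: [3.141, -0.0, 0.808]
force: [5.0, 3.0, 0.8]
gripper_width: 0.0394
grip_force: 21.8
18.35 F [4.22 2.74 1.5 ] M [ 0.6388 -0.8676  0.0202] sd [0.0201 0.0166 0.0252] pos [0.6465 0.0513 0.108 ] 0.8102 w 0.0394 21.835843920707703 q [ 0.2   0.65 -0.46  1.64  0.34  0.93 -1.15]
time_s: 18.65
ee_pos: [0.6466, 0.0513, 0.1081]
tcp_rot: [3.141, -0.001, 0.708]
force: [4.3, 1.3, 1.1]
gripper_width: 0.0393
grip_force: 21.8
19.0 F [4.62 2.58 1.47] M [ 0.5566 -1.0023  0.0363] sd [0.0277 0.0374 0.0402] pos [0.6466 0.0513 0.1081] 0.7102 w 0.0398 21.84584766626358 q [ 0.18  0.65 -0.44  1.64  0.33  0.92 -1.23]
```

```bash
python3 -m creep '[{"dx":0,"dy":0,"dz":0,"roll":0.05,"grip":38},{"dx":0,"dy":0,"dz":0,"roll":0.1,"grip":38},{"dx":0,"dy":0,"dz":0,"roll":0.1,"grip":38}]' 20
sed -i 's/range(8)/range(12)/; s/i<7/i<11/' st.py; python3 st.py
```

```text
time_s: 19.3
ee_pos: [0.6467, 0.0512, 0.1081]
tcp_rot: [3.141, -0.001, 0.608]
force: [5.3, 2.6, 0.7]
gripper_width: 0.0395
grip_force: 21.8
19.85 F [5.58 2.14 1.16] M [ 0.4741 -1.12    0.0582] sd [0.0192 0.0274 0.0224] pos [0.6467 0.0512 0.1081] 0.6101 w 0.0393 21.84340238571167 q [ 0.17  0.64 -0.41  1.64  0.31  0.92 -1.32]
```

The moment climbed steadily over the last four steps, from about 0.003 to 0.058 N m. That puts first touch near 2.2 rad and the force on the pad at about 3–5 N, so I'll stop turning, let go and lift.

```bash
python3 -m creep '[{"dx":0,"dy":0,"dz":0,"roll":0,"grip":46},{"dx":0,"dy":0,"dz":0,"roll":0,"grip":55},{"dx":0,"dy":0,"dz":0,"roll":0,"grip":62},{"dx":0,"dy":0,"dz":-0.4,"roll":0,"grip":62},{"dx":0,"dy":0,"dz":-1.2,"roll":0,"grip":62},{"dx":0,"dy":0,"dz":-2.5,"roll":0,"grip":70},{"dx":0,"dy":0,"dz":-4,"roll":0,"grip":80},{"dx":0,"dy":0,"dz":-5.5,"roll":0,"grip":80},{"dx":0.5,"dy":-1.1,"dz":-6.3,"roll":0,"grip":80},{"dx":1.2,"dy":-2.8,"dz":-6.3,"roll":0,"grip":80},{"dx":2,"dy":-4.6,"dz":-6.3,"roll":0,"grip":80},{"dx":2.8,"dy":-6.4,"dz":-6.3,"roll":0,"grip":80},{"dx":3.6,"dy":-8.2,"dz":-6.3,"roll":0,"grip":80},{"dx":4.2,"dy":-9.8,"dz":-6.3,"roll":0,"grip":80},{"dx":4.5,"dy":-10.5,"dz":-6.3,"roll":0,"grip":80},{"dx":4.5,"dy":-10.5,"dz":-6.3,"roll":0,"grip":80},{"dx":4.5,"dy":-10.5,"dz":-6.3,"roll":0,"grip":80}]' 20
python3 st.py
python3 - <<'E'
from h import *
T=read_camera("top");S=read_camera("scene")
a=cv2.resize(T["color"][205:345,260:430],None,fx=4,fy=4,interpolation=cv2.INTER_CUBIC)[:,:400]
b=cv2.resize(S["color"][200:340,280:380],None,fx=4,fy=4,interpolation=cv2.INTER_CUBIC)
cv2.imwrite("pics/after.png",np.hstack([a,b]))
o=cv2.imread("pics/top0.png")
# stand shift: phase correlation of deck patch before/after
g=lambda i:cv2.cvtColor(i,cv2.COLOR_BGR2GRAY)[225:340,330:430].astype(np.float32)
print(cv2.phaseCorrelate(g(o),g(T["color"])))
E
```

```text
time_s: 21.55
ee_pos: [0.589, 0.3304, 0.2658]
tcp_rot: [3.141, 0.0, 0.608]
force: [-0.2, -0.6, -0.6]
gripper_width: 0.0801
grip_force: 0.0
22.1 F [0.19 0.   0.01] M [-0.0096 -0.0097 -0.0048] sd [0.0255 0.0323 0.0253] pos [0.5888 0.3309 0.2655] 0.6076 w 0.0801 0.0 q [-0.21  0.54 -0.52  1.44  0.27  1.23 -1.72]
((-0.0033972017597960757, 0.013641968630096812), 0.8094388445218405)
```

View pics/after.png

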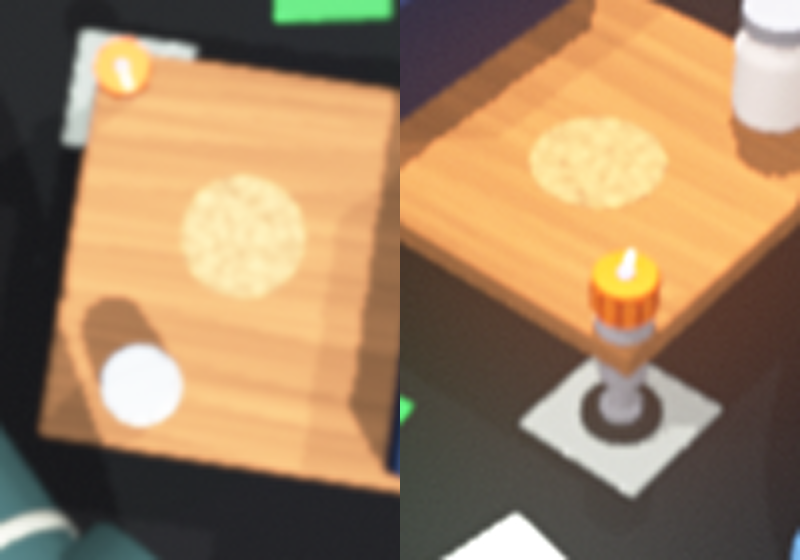

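The stand hasn't moved (phase shift about 0.01 px). The knob pointer has turned about 2.4 rad clockwise, from up-right to down-right around crop (122,67), and the foot's dark sole sits on the pad. Next is the tin.

```bash
python3 -m creep '[{"dx":0,"dy":0,"dz":1,"roll":0,"grip":80},{"dx":0,"dy":0,"dz":2.5,"roll":0,"grip":80},{"dx":0,"dy":0,"dz":4,"roll":0,"grip":80},{"dx":0,"dy":0,"dz":5.3,"roll":0,"grip":80},{"dx":0,"dy":0,"dz":6.3,"roll":0,"grip":80},{"dx":0,"dy":0,"dz":7,"roll":0,"grip":80},{"dx":0,"dy":0,"dz":7.4,"roll":0,"grip":80},{"dx":0,"dy":0,"dz":7.6,"roll":0,"grip":80},{"dx":0,"dy":0,"dz":7.6,"roll":0,"grip":72},{"dx":0,"dy":0,"dz":7.6,"roll":0,"grip":65},{"dx":0,"dy":0,"dz":7.6,"roll":0,"grip":60},{"dx":0,"dy":0,"dz":7.6,"roll":0,"grip":57},{"dx":0,"dy":0,"dz":7.6,"roll":0,"grip":54},{"dx":0,"dy":0,"dz":7.6,"roll":0,"grip":52},{"dx":0,"dy":0,"dz":7.6,"roll":0,"grip":50},{"dx":0,"dy":0,"dz":7.6,"roll":0,"grip":50}]' 40
python3 -c "
from h import *
s=get_state();print({k:np.round(s[k],4) for k in ('qpos','moment','force')})"
```

```text
time_s: 23.8
ee_pos: [0.5896, 0.3308, 0.0765]
tcp_rot: [3.141, -0.001, 0.607]
force: [1.2, -3.6, 8.1]
gripper_width: 0.0552
grip_force: 41.0
{'qpos': array([-0.2485,  0.7342, -0.451 ,  1.5805,  0.3789,  0.9133, -1.7955]), 'moment': array([-0.713 , -0.3163, -0.0049]), 'force': array([ 1.2345, -3.5929,  8.125 ])}
```

```bash
python3 -m creep '[{"dx":0,"dy":0,"dz":-0.4,"roll":0,"grip":50},{"dx":0,"dy":0,"dz":-1.2,"roll":0,"grip":50},{"dx":0,"dy":0,"dz":-2.4,"roll":0,"grip":50},{"dx":0,"dy":0,"dz":-3.8,"roll":0,"grip":50},{"dx":0,"dy":0,"dz":-5.2,"roll":0,"grip":50},{"dx":-0.4,"dy":0.4,"dz":-6.1,"roll":0,"grip":50},{"dx":-1.2,"dy":1.2,"dz":-6.4,"roll":0,"grip":50},{"dx":-2.2,"dy":2.2,"dz":-6.4,"roll":0,"grip":50},{"dx":-3.3,"dy":3.3,"dz":-6.4,"roll":0,"grip":50},{"dx":-4.4,"dy":4.4,"dz":-6.4,"roll":0,"grip":50},{"dx":-5.5,"dy":5.5,"dz":-6.4,"roll":0,"grip":50},{"dx":-6.6,"dy":6.6,"dz":-6.4,"roll":0,"grip":50},{"dx":-7.7,"dy":7.7,"dz":-6.4,"roll":0,"grip":50},{"dx":-8.7,"dy":8.7,"dz":-6.4,"roll":0,"grip":50},{"dx":-9.6,"dy":9.6,"dz":-6.4,"roll":0,"grip":50},{"dx":-10.2,"dy":10.2,"dz":-6.4,"roll":0,"grip":50},{"dx":-10.5,"dy":10.5,"dz":-6.4,"roll":0,"grip":50},{"dx":-10.5,"dy":10.5,"dz":-6.4,"roll":0,"grip":50},{"dx":-10.5,"dy":10.5,"dz":-6.4,"roll":0,"grip":50},{"dx":-10.5,"dy":10.5,"dz":-6.4,"roll":0,"grip":50}]' 40
sed -i 's/range(12)/range(4)/; s/i<11/i<3/' st.py; python3 st.py
python3 - <<'E'
from h import *
S=read_camera("scene")
cv2.imwrite("pics/hold.png",cv2.resize(S["color"][140:320,220:420],None,fx=3.3,fy=3.3,interpolation=cv2.INTER_CUBIC))
x=[.5238,-.0355]
for z in (.165,.275): print(z,np.round((np.array(proj(S,[*x,z]))-[220,140])*3.3))
E
```

```text
time_s: 25.8
ee_pos: [0.5233, -0.0329, 0.2355]
tcp_rot: [-3.141, -0.0, 0.61]
force: [0.2, 0.9, -5.3]
gripper_width: 0.0552
grip_force: 43.5
25.95 F [ 0.21 -0.17 -4.45] M [ 0.0214 -0.0323 -0.0133] sd [0.0196 0.0211 0.0325] pos [ 0.5232 -0.0335  0.2354] 0.6091 w 0.0551 43.53352099657059 q [ 0.39  0.28 -0.45  1.86  0.14  1.03 -1.08]
0.165 [361. 249.]
0.275 [363. 128.]
```

View pics/hold.png

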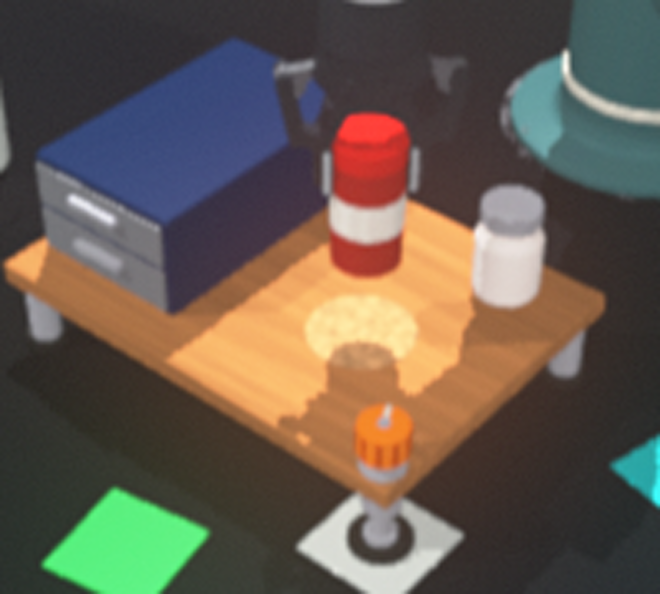

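The tin hangs upright above the cork: its base is at (366,258), about 2 px right of the aim at camera scale. I'll shift it about 2 mm and lower it.

```bash
python3 -m creep '[{"dx":-0.05,"dy":0.06,"dz":0.4,"roll":0,"grip":50},{"dx":-0.05,"dy":0.06,"dz":1,"roll":0,"grip":50},{"dx":-0.05,"dy":0.06,"dz":1.6,"roll":0,"grip":50},{"dx":-0.05,"dy":0.06,"dz":2.1,"roll":0,"grip":50},{"dx":-0.05,"dy":0.06,"dz":2.5,"roll":0,"grip":50},{"dx":-0.05,"dy":0.06,"dz":2.7,"roll":0,"grip":50},{"dx":-0.05,"dy":0.06,"dz":2.8,"roll":0,"grip":50},{"dx":-0.05,"dy":0.06,"dz":2.86,"roll":0,"grip":50},{"dx":-0.05,"dy":0.06,"dz":2.88,"roll":0,"grip":50},{"dx":-0.05,"dy":0.06,"dz":2.88,"roll":0,"grip":50}]' 40
python3 st.py
python3 -m creep '[{"dx":0,"dy":0,"dz":0.02,"roll":0,"grip":50},{"dx":0,"dy":0,"dz":0.04,"roll":0,"grip":50},{"dx":0,"dy":0,"dz":0.04,"roll":0,"grip":50}]' 40
python3 st.py
```

```text
time_s: 27.0
ee_pos: [0.5231, -0.0363, 0.1637]
tcp_rot: [3.141, -0.0, 0.608]
force: [-0.5, 0.7, -4.1]
gripper_width: 0.0554
grip_force: 43.6
27.15 F [ 0.24  0.25 -4.67] M [-0.0102 -0.009  -0.014 ] sd [0.024  0.0169 0.0284] pos [ 0.5231 -0.0363  0.1637] 0.6078 w 0.055 43.59184831380844 q [ 0.37  0.37 -0.43  1.93  0.2   0.89 -1.12]
time_s: 27.45
ee_pos: [0.5229, -0.0363, 0.1624]
tcp_rot: [-3.141, 0.0, 0.608]
force: [-0.9, 0.7, -4.1]
gripper_width: 0.0553
grip_force: 43.6
27.6 F [-0.25 -0.18 -4.34] M [ 0.0146 -0.0069  0.0088] sd [0.0168 0.0178 0.0214] pos [ 0.523  -0.0363  0.1624] 0.6078 w 0.0551 43.592378720641136 q [ 0.37  0.37 -0.43  1.93  0.2   0.88 -1.12]
```

```bash
python3 -m creep '[{"dx":0,"dy":0,"dz":0.015,"roll":0,"grip":50},{"dx":0,"dy":0,"dz":0.03,"roll":0,"grip":50},{"dx":0,"dy":0,"dz":0.03,"roll":0,"grip":50}]' 40
python3 st.py
python3 -m creep '[{"dx":0,"dy":0,"dz":0.01,"roll":0,"grip":50},{"dx":0,"dy":0,"dz":0.02,"roll":0,"grip":50},{"dx":0,"dy":0,"dz":0.02,"roll":0,"grip":50}]' 40
python3 st.py
```

```text
time_s: 27.9
ee_pos: [0.523, -0.0363, 0.1616]
tcp_rot: [-3.141, 0.0, 0.608]
force: [-0.5, 0.1, -4.3]
gripper_width: 0.0553
grip_force: 43.6
28.05 F [ 0.23  0.02 -4.43] M [ 0.0109 -0.0258  0.0018] sd [0.017  0.0182 0.0424] pos [ 0.523  -0.0363  0.1617] 0.6078 w 0.0553 43.591971918940544 q [ 0.37  0.37 -0.43  1.93  0.2   0.88 -1.13]
time_s: 28.35
ee_pos: [0.5231, -0.0363, 0.1614]
tcp_rot: [3.141, -0.0, 0.608]
force: [-0.9, 0.4, 1.4]
gripper_width: 0.0555
grip_force: 43.9
28.5 F [-1.09 -0.23  1.93] M [0.1595 0.3171 0.0134] sd [0.0545 0.0233 0.0034] pos [ 0.5231 -0.0363  0.1614] 0.6079 w 0.055 43.83431777358055 q [ 0.37  0.37 -0.43  1.93  0.2   0.88 -1.13]
```

The base is on the deck, so I'll let go and lift clear.

```bash
python3 -m creep '[{"dx":0,"dy":0,"dz":0,"roll":0,"grip":58},{"dx":0,"dy":0,"dz":0,"roll":0,"grip":62},{"dx":0,"dy":0,"dz":0,"roll":0,"grip":68},{"dx":0,"dy":0,"dz":0,"roll":0,"grip":74},{"dx":0,"dy":0,"dz":0,"roll":0,"grip":78},{"dx":0,"dy":0,"dz":-0.3,"roll":0,"grip":78},{"dx":0,"dy":0,"dz":-1,"roll":0,"grip":78},{"dx":0,"dy":0,"dz":-2,"roll":0,"grip":78},{"dx":0,"dy":0,"dz":-3.2,"roll":0,"grip":78},{"dx":0,"dy":0,"dz":-4.4,"roll":0,"grip":78},{"dx":0,"dy":0,"dz":-5.6,"roll":0,"grip":78},{"dx":0,"dy":0,"dz":-6.4,"roll":0,"grip":78},{"dx":0,"dy":0,"dz":-6.4,"roll":0,"grip":78}]' 40
python3 -m creep '[{"dx":1,"dy":-1,"dz":0,"roll":0,"grip":78},{"dx":2.5,"dy":-2.5,"dz":0,"roll":0,"grip":78},{"dx":4,"dy":-4,"dz":0,"roll":0,"grip":78},{"dx":5.5,"dy":-5.5,"dz":0,"roll":0,"grip":78},{"dx":7,"dy":-7,"dz":0,"roll":0,"grip":78},{"dx":8,"dy":-8,"dz":0,"roll":0,"grip":78},{"dx":8,"dy":-8,"dz":0,"roll":0,"grip":78},{"dx":8,"dy":-8,"dz":0,"roll":0,"grip":78}]' 40
python3 - <<'E'
from h import *
T=read_camera("top");S=read_camera("scene")
o=cv2.imread("pics/top0.png");g=lambda i:cv2.cvtColor(i,cv2.COLOR_BGR2GRAY)[225:340,360:430].astype(np.float32)
print("stand",cv2.phaseCorrelate(g(o),g(T["color"])))
for p in (T,S):
    m=spotter.cut_out(p,"coffee_tin_mid")[0]["mask"];ys,xs=np.where(m);print(atz(p,(xs.mean(),ys.mean()),.14))
a=cv2.resize(T["color"][205:345,260:430],None,fx=4,fy=4,interpolation=cv2.INTER_CUBIC)[:,:400]
b=cv2.resize(S["color"][200:340,280:380],None,fx=4,fy=4,interpolation=cv2.INTER_CUBIC)
cv2.imwrite("pics/final.png",np.hstack([a,b]))
E
```

```text
time_s: 29.8
ee_pos: [0.5239, -0.0361, 0.3244]
tcp_rot: [3.139, -0.003, 0.608]
force: [0.2, 0.8, 0.1]
gripper_width: 0.078
grip_force: 0.0
time_s: 30.6
ee_pos: [0.5724, 0.2432, 0.3204]
tcp_rot: [-3.141, 0.001, 0.61]
force: [1.2, -0.5, 0.3]
gripper_width: 0.078
grip_force: 0.0
stand ((-0.05198369639315814, 0.051517181907897225), 0.8861910509290518)
[ 0.5242874  -0.03749496  0.14      ]
[ 0.5211842  -0.03642337  0.14      ]
```

View pics/final.png

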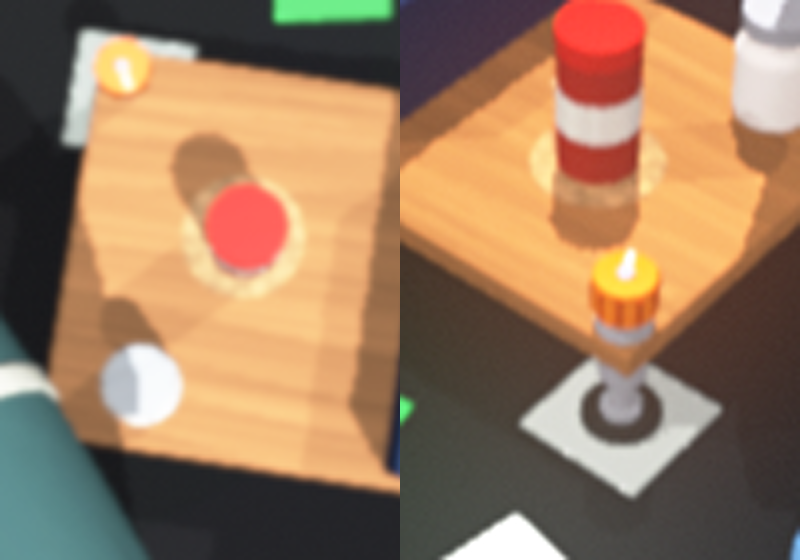

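The tin stands centred on the cork, the foot is on the pad, and the stand, sugar jar and knob setting are unchanged. Handing in.

```bash
python3 -c "
from rig import arm
print(arm.close_job())"
```

```text
the job is handed in; nothing more can be done
None
```

I screwed the foot down about 2.4 rad until it bore on the pad at an estimated 3–5 N (judged from the knob's turning moment) and let go of the knob. I then stood the red coffee tin on the cork inlay, within about 3 mm of centre, and handed the job in at about 31 s; the camera showed no movement of the stand.

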